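Exchange the flat battery packs for the charged ones

TASK

The battery packs in the soldering station and in the small bench supply are flat and those in the two chargers are charged: swap them over, so that each of the two appliances has the charged pack of its own colour and each charger has the flat pack of its own colour, all seated upright on the floor of their bays and let go. The white tray is free to stand a pack in meanwhile. Set the packs down, do not drop them, and leave the circuit board, the flux tin and the screwdriver where they are.

Things in the scene. Friction and masses are not known exactly. Their poses are not given: they have to be found in the camera images.
- blue_flat_center (a point): Battery pack with a black lower body and a blue top, a single red lamp lit on the gauge on its top, the other three dark: it is flat. An upright block 64 x 46 x 76 mm (x, y, z), about 0.3 kg, loose, with plain flat sides. At the start it stands in the blue-rimmed bay of the soldering station. The point is its centre, 38 mm above its foot; x along its 64 mm length, y across its 46 mm width (grasp it across y), z up. Either way round fits.
- blue_full_center (a point): Battery pack with a black lower body and a blue top, all four lamps of the gauge on its top lit green: it is charged. An upright block 64 x 46 x 76 mm (x, y, z), about 0.3 kg, loose, with plain flat sides. At the start it stands in the blue-rimmed bay of the charger. The point is its centre, 38 mm above its foot; x along its 64 mm length, y across its 46 mm width (grasp it across y), z up. Either way round fits.
- orange_flat_center (a point): Battery pack with a black lower body and an orange top, a single red lamp lit on the gauge on its top, the other three dark: it is flat. An upright block 54 x 40 x 76 mm (x, y, z), about 0.24 kg, loose, with plain flat sides. At the start it stands in the orange-rimmed bay of the small bench supply. The point is its centre, 38 mm above its foot; x along its 54 mm length, y across its 40 mm width (grasp it across y), z up. Either way round fits.
- orange_full_center (a point): Battery pack with a black lower body and an orange top, all four lamps of the gauge on its top lit green: it is charged. An upright block 54 x 40 x 76 mm (x, y, z), about 0.24 kg, loose, with plain flat sides. At the start it stands in the orange-rimmed bay of the charger. The point is its centre, 38 mm above its foot; x along its 54 mm length, y across its 40 mm width (grasp it across y), z up. Either way round fits.
- solder_station_bay (a point): Battery-powered soldering station: grey box 135 x 100 mm, display and knob on the sloping front, iron with blue handle in a rest on its +y side. Fixed. Point: centre of the floor of its drop-in battery bay, 36 mm above the bench; z up, bay long in x. Bay 74 x 56 mm (x, y) at the floor, flaring to 80 x 62 at its blue rim, 12 mm high, walls 6 mm thick. Takes the blue packs, foot on the floor, no latch; nothing else over 12 mm above the rim.
- bench_supply_bay (a point): Small battery-powered bench supply: navy box 135 x 100 mm, green display, knob, red and black terminals on the sloping front. Fixed. Point: centre of the floor of its drop-in battery bay, 36 mm above the bench; z up, bay long in x. Bay 64 x 50 mm (x, y) at the floor, flaring to 70 x 56 at its orange rim, 12 mm high, walls 6 mm thick. Takes the orange packs, foot on the floor, no latch; nothing else over 12 mm above the rim.
- blue_charger_bay (a point): Single-bay battery charger: low black box 120 x 86 mm with a blue rim. Fixed. Point: centre of the floor of its drop-in battery bay, 20 mm above the bench; z up, bay long in x. Bay 74 x 56 mm (x, y) at the floor, flaring to 80 x 62 at its blue rim, 12 mm high, walls 6 mm thick. Takes the blue packs, foot on the floor, no latch; nothing else over 12 mm above the rim.
- orange_charger_bay (a point): Single-bay battery charger: low black box 120 x 80 mm with an orange rim. Fixed. Point: centre of the floor of its drop-in battery bay, 20 mm above the bench; z up, bay long in x. Bay 64 x 50 mm (x, y) at the floor, flaring to 70 x 56 at its orange rim, 12 mm high, walls 6 mm thick. Takes the orange packs, foot on the floor, no latch; nothing else over 12 mm above the rim.
- parts_tray_floor (a point): Empty white parts tray, fixed, square, 104 x 104 mm inside with walls 12 mm high over the bench: a free spot where a pack can stand meanwhile. The point is the centre of its floor, 3 mm above the bench; z up.
- circuit_board: Bystander: loose green circuit board 64 x 48 mm, 24 mm high over all, with a metal can and an orange terminal block. The point is the centre of its underside.
- flux_tin: Bystander: round red flux tin, 53 mm across, 22 mm high, loose. The point is the centre of its underside.
- screwdriver: Bystander: screwdriver with a yellow handle, 170 mm long, lying loose at the far side of the mat. The point lies on its underside between its ends, x along its length towards the tip.
Not all that is in view belongs to the job. Leave any pink or yellow look-alike of the part that bears orange_full_center alone.

How it is judged:
By the outcome, as a careful person would: the job done as asked, in the order asked, and still so for the second after the job is handed in, with the robot touching nothing.
It also fails if it takes over 134 s, if anything falls off the work surface, if the arm or the gripper's body presses on something with over 40 N, if the wrist force passes 120 N, or if a joint passes its speed limit or range.

ROBOT

A 7-joint arm with a two-finger parallel gripper is mounted at the origin on the work surface. World frame = base frame: x ahead of the robot, y to its left, z up, the work surface at z = 0. Lengths are in m, angles in rad, forces in N, time in s.
With the tool pointing down it reaches from about 0.35 to 0.9 m from the base axis. Payload 19.9 kg.
Tool frame: the origin (TCP) lies between the finger pads; the fingertips stand 19 mm ahead of it and the grasp point (between the pads) is the TCP; z points along the fingers, y is the line along which they close (so a half turn about z gives the same grasp; the last joint's range is limited). The gripper opens to 94 mm and grips with 3 to 60 N. Pads are 16 mm wide; open, the fingers measure 119 mm over their backs; the gripper's body (75 mm by 177 mm) begins 78 mm behind the grasp point.
Start: joints at [-1.319, 0.417, -0.01, 1.614, 0.005, 1.111, -0.053], TCP at [0.18, 0.598, 0.224] pointing down, gripper open.
Joint ranges: [-2.81, 2.81], [-0.39, 2.02], [-1.27, 1.25], [0.06, 2.57], [-1.19, 4.33], [0.19, 2], [-2.82, 2.82]. Speed limits (rad/s): [1.89, 1.89, 2.39, 2.39, 3.01, 3.01, 3.01].

INTERFACE

Orientations are given as a 3x3 rotation matrix whose columns are the frame's x, y, z axes.
In Python, from rig import robot gives the robot as it stands. Calls block until the motion is done:
- robot.move_ptp(position, orientation): joint-space move of the TCP to a pose.
- robot.move_linear(position, velocity=0.15, frame=None, threshold=None): straight line of the TCP; frame=None keeps the orientation; velocity is the mean speed in m/s. With threshold (N) it stops when the force on the tool has changed by that much, and returns True; else False.
- robot.goto_joints(angles): joint-space move.
- robot.gripper_to(opening): finger opening in m; the grip force is fixed at half the most; returns when the fingers have stopped.
- robot.pause(seconds).
- robot.ik(position, orientation): joint angles nearest the present ones, or None.
- robot.get_state(): the state.
- robot.grab_frame(name): name is "scene" or "top"; returns the picture (420x560x3 uint8, red, green, blue); there is no depth.
- robot.camera_info(name): a dict with "fx", "fy", "cx", "cy" (pixels), "rvec" (rotation vector, rad) and "tvec" (3), from world to camera coordinates, as OpenCV has them. Camera axes: x right, y down, z forward; pixel columns grow to the right and rows downward; lengths in m; the calibration is good to about 2 mm. A picture is of the moment at which its call begins. camera_info takes no time and is no camera call.
A pose or a line that the arm cannot do raises robot.PlanningError and nothing moves.
- robot.sign_off(): hands the job in; it is judged then, once.
The state is a dict: "time": time; "qpos": joint angles; "joint_vel": joint speeds; "effort": joint torques, N m; "ee_pos": TCP position; "tool_rot": TCP orientation; "force": force on the tool from outside, world axes, zero at the start; "moment": the same for the moment, N m; "opening": finger opening in m; "grasp_force": force on a finger pad.
Only numpy, scipy, OpenCV 4.12 (cv2) and the standard library are available. Lean on these libraries where they do the work, as an engineer would, in place of code of your own. Each camera call takes 0.05 s, during which the arm holds its last target. There are 200 camera calls.

## Working session

There is one attempt and no reset: what is moved stays moved. The work goes in short steps, each a Python script; the robot and the scene stay as the last script left them, time stands still between calls to the robot, and variables do not carry over. Pictures are saved under pics/ and viewed, at most 14 in all, crops included, and the job is handed in when it is done.

```bash
mkdir -p pics; ls; python3 - <<'E'
from rig import robot
import cv2
for n in("scene","top"):
    f=robot.grab_frame(n); cv2.imwrite(f"pics/{n}0.png",f[:,:,::-1]); print(n,robot.camera_info(n))
s=robot.get_state();print(s['time'],s['ee_pos'],s['tool_rot'],s['opening'])
E
```

```text
pics
scene {'fx': 423.9564045666289, 'fy': 423.9564045666289, 'cx': 276.3256868756216, 'cy': 208.44265886874442, 'rvec': array([ 2.07316647,  0.70565663, -0.36203248]), 'tvec': array([-0.45674946, -0.14015349,  1.17339527])}
top {'fx': 517.4108292132155, 'fy': 517.4108292132155, 'cx': 265.4682837252982, 'cy': 202.43016859130122, 'rvec': array([ 2.19784407, -2.16541523,  0.11016585]), 'tvec': array([-0.0231808 ,  0.60928422,  1.18644475])}
0.1 [0.18028464 0.5981201  0.22391967] [[-9.57455622e-01  2.88580455e-01 -2.29471662e-04]
 [ 2.88580536e-01  9.57455073e-01 -1.02834877e-03]
 [-7.70525476e-05 -1.05081936e-03 -9.99999445e-01]] 0.09425796086965364
```

View pics/top0.png

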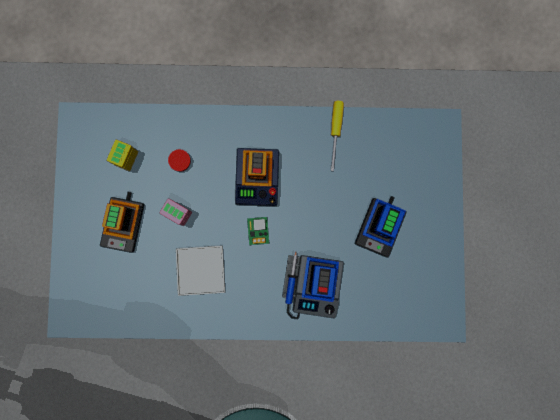

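View pics/scene0.png

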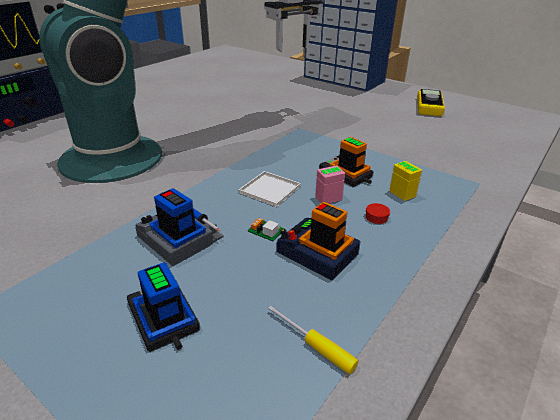

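```bash
python3 - <<'E'
import cv2,numpy as np
t=cv2.imread("pics/top0.png")
c=[(282,243),(346,183),(90,183),(222,138)]
r=[cv2.resize(t[y:y+82,x:x+70],None,fx=5.6,fy=3.65*5.6/5.6 if 0 else 5.6,interpolation=cv2.INTER_CUBIC) for x,y in c]
g=np.vstack([np.hstack(r[:2]),np.hstack(r[2:])])
print(g.shape)
g=cv2.resize(g,None,fx=.65,fy=.65); cv2.imwrite("pics/crop0.png",g);print(g.shape)
E
```

```text
(918, 784, 3)
(597, 510, 3)
```

View pics/crop0.png

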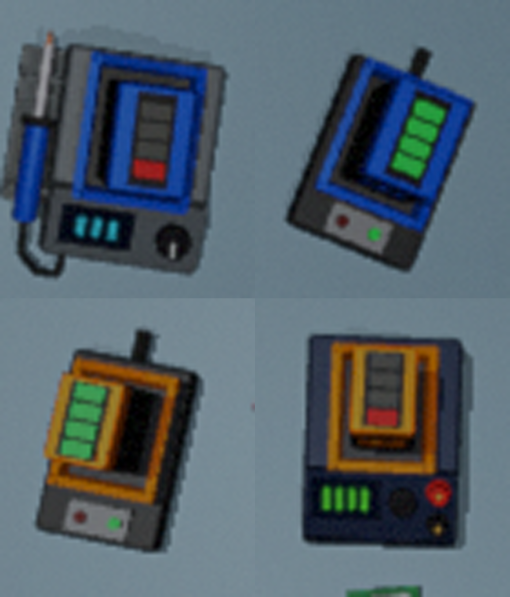

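```bash
cat > h.py <<'E'
import cv2,numpy as np
from rig import robot
def cam(n):
    c=robot.camera_info(n); K=np.array([[c['fx'],0,c['cx']],[0,c['fy'],c['cy']],[0,0,1]])
    return K,cv2.Rodrigues(np.array(c['rvec']))[0],np.array(c['tvec']),c
def cast(px,z,n="top"):
    K,R,t,_=cam(n); px=np.atleast_2d(px).astype(float)
    d=(np.linalg.inv(K)@np.c_[px,np.ones(len(px))].T).T@R; o=-R.T@t
    return (o+d*((z-o[2])/d[:,2])[:,None])[:,:2]
def proj(P,n="top"):
    K,R,t,_=cam(n); p=(np.asarray(P)@R.T+t)@K.T; return p[:,:2]/p[:,2:]
def fit(P,L,W):
    "rect L along x (about world x), W along y; corners order TL TR BR BL in the picture -> centre, yaw"
    M=np.array([[L,W],[L,-W],[-L,-W],[-L,W]])/2; P=np.asarray(P); Q=P-P.mean(0)
    a=np.arctan2((M[:,0]*Q[:,1]-M[:,1]*Q[:,0]).sum(),(M*Q).sum()); c,s=np.cos(a),np.sin(a)
    return P.mean(0),a,np.abs(Q-M@np.array([[c,s],[-s,c]])).max()
def rect(c,a,L,W,z):
    M=np.array([[L,W],[L,-W],[-L,-W],[-L,W]])/2; k,s=np.cos(a),np.sin(a)
    return np.c_[M@np.array([[k,s],[-s,k]])+c,np.full(4,z)]
E
cat > m1.py <<'E'
from h import *
S=3.64
def un(q,i):
    c=[(282,243),(346,183),(90,183),(222,138)][i]; off=[(0,0),(254.8,0),(0,298.5),(254.8,298.5)][i]
    return (np.array(q,float)-off+.5)/S-.5+c
rim=[[(91,53),(208,67),(198,207),(75,196)],[(368,58),(475,100),(427,228),(315,190)],[(79,347),(182,365),(155,505),(48,487)],[(331,343),(439,347),(436,472),(327,470)]]
g=[[(139,97),(173,98),(166,180),(134,178)],None,None,[(370,353),(404,354),(399,426),(366,424)]]
t=cv2.imread("pics/top0.png"); hsv=cv2.cvtColor(t,cv2.COLOR_BGR2HSV)
box=[0,(370,195,410,245),(98,190,135,240),0]
names=["station","bcharger","ocharger","supply"]; fl=[.036,.020,.020,.036]
big=cv2.resize(t,None,fx=4,fy=4,interpolation=cv2.INTER_CUBIC)
for i in range(4):
    L,W=(.092,.074) if i<2 else (.082,.068); z=fl[i]
    c,a,e=fit(cast(un(rim[i],i),z+.012),L,W); print(names[i],c.round(4),a.round(3),e.round(4))
    if g[i] is None:
        x0,y0,x1,y1=box[i]; m=cv2.inRange(hsv,(50,120,120),(75,255,255)); k=np.zeros_like(m);k[y0:y1,x0:x1]=m[y0:y1,x0:x1]
        r=cv2.minAreaRect(cv2.findNonZero(k)); q=cv2.boxPoints(r)
        # order TL TR BR BL
        q=q[np.argsort(q[:,1])]; q=np.array([*sorted(q[:2].tolist()),*sorted(q[2:].tolist())[::-1]])
    else: q=un(g[i],i)
    pl,pw=(.064,.046) if i<2 else (.054,.040)
    pc,pa,pe=fit(cast(q,z+.076),pl*.7,pw*.45); print("  pack",pc.round(4),pa.round(3))
    for P,col in((rect(c,a,L,W,z+.012),(255,255,255)),(rect(pc,pa,pl,pw,z+.076),(255,0,255))):
        cv2.polylines(big,[((proj(P)+.5)*4-.5).round().astype(int)],True,col,1)
q=[(178,247),(224,245),(225,294),(179,295)]
tc,ta,te=fit(cast(q,.012),.108,.108);print("tray",tc.round(4),ta.round(3),te.round(4))
cr=[(282,243),(346,183),(90,183),(222,138)]
g=np.vstack([np.hstack([big[y*4:y*4+328,x*4:x*4+280] for x,y in cr[k:k+2]]) for k in(0,2)])
cv2.imwrite("pics/ov0.png",cv2.resize(g,None,fx=.9,fy=.9))
E
python3 m1.py
```

```text
station [ 0.4357 -0.1427] -0.088 0.0025
  pack [ 0.4348 -0.141 ] -0.064
bcharger [ 0.5672 -0.2927] -0.36 0.0025
  pack [ 0.5674 -0.2904] -0.383
ocharger [0.5686 0.3197] -0.161 0.0046
  pack [0.5679 0.3229] -0.209
supply [0.6883 0.0071] -0.012 0.0008
  pack [0.6896 0.006 ] -0.043
tray [0.4493 0.1333] 0.046 0.0031
```

View pics/ov0.png

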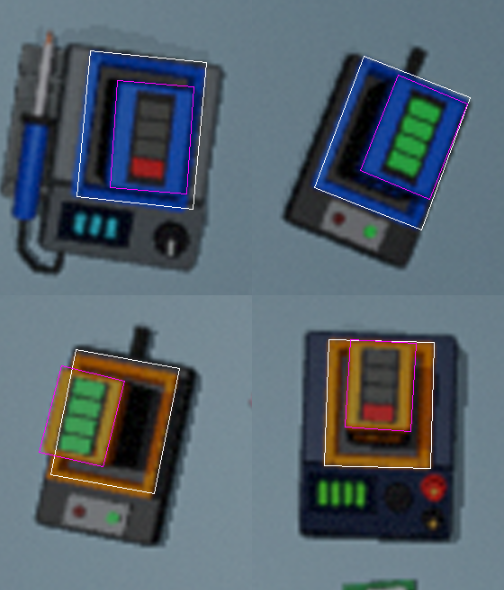

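```bash
cat >> h.py <<'E'
ZT=.24; DZ=.056   # transit height; TCP above foot
def ori(a): c,s=np.cos(a),np.sin(a); return np.array([[-c,-s,0],[-s,c,0],[0,0,-1.]])
def over(c,a,v=.3,z=ZT): robot.move_linear([c[0],c[1],z],velocity=v,frame=ori(a))
def pick(c,a,zf):
    over(c,a); robot.move_linear([c[0],c[1],zf+DZ],velocity=.12)
    robot.gripper_to(.02); s=robot.get_state(); print("grip",s['opening'].__round__(4),np.round(s['grasp_force'],1))
    robot.move_linear([c[0],c[1],ZT],velocity=.15)
def place(c,a,zf):
    over(c,a); robot.move_linear([c[0],c[1],zf+DZ+.008],velocity=.12)
    hit=robot.move_linear([c[0],c[1],zf+DZ-.003],velocity=.02,threshold=5)
    s=robot.get_state(); print("placed",hit,"dz",round(s['ee_pos'][2]-zf-DZ,4),np.round(s['force'],1))
    robot.gripper_to(.094); robot.move_linear([c[0],c[1],ZT],velocity=.2)
def snap(f):
    for n in("top","scene"): cv2.imwrite(f"pics/{n}{f}.png",robot.grab_frame(n)[:,:,::-1])
    print("t",robot.get_state()['time'])
E
python3 - <<'E'
from h import *
P={'st':((.435,-.141),-.07),'bc':((.5674,-.2904),-.37),'oc':((.568,.3229),-.2),'su':((.6896,.006),-.03),'tr':((.4493,.1333),0)}
for k,(c,a) in P.items():
    for z in (ZT,.08):
        q=robot.ik([*c,z],ori(a)); print(k,z,None if q is None else np.round(q,2))
robot.move_ptp([.435,-.141,ZT],ori(-.07)); print(robot.get_state()['time'])
pick(*P['st'],.036); place(*P['tr'],.003)
over(P['bc'][0],-.37); snap(1)
E
```

```text
st 0.24 [-0.69  0.15  1.03  2.02 -0.15  1.05  1.91]
st 0.08 [-0.33  0.41  0.68  2.16 -0.4   0.7   2.12]
bc 0.24 [-0.07  0.5   0.69  1.58 -0.34  1.18  1.9 ]
bc 0.08 [ 0.    0.68  0.6   1.71 -0.47  0.9   1.99]
oc 0.24 [-0.67  0.46  0.15  1.52 -0.07  1.16  0.86]
oc 0.08 [-0.65  0.63  0.12  1.65 -0.09  0.87  0.88]
su 0.24 [-0.36  0.56  0.46  1.43 -0.26  1.21  1.67]
su 0.08 [-0.27  0.7   0.32  1.55 -0.26  0.93  1.67]
tr 0.24 [-0.68  0.12  0.36  1.98 -0.05  1.05  1.27]
tr 0.08 [-0.58  0.36  0.26  2.12 -0.15  0.68  1.35]
2.8583
grip 0.0462 29.6
placed True dz -0.0005 [ 1.  -0.2 -0.3]
t 13.175
```

View pics/top1.png

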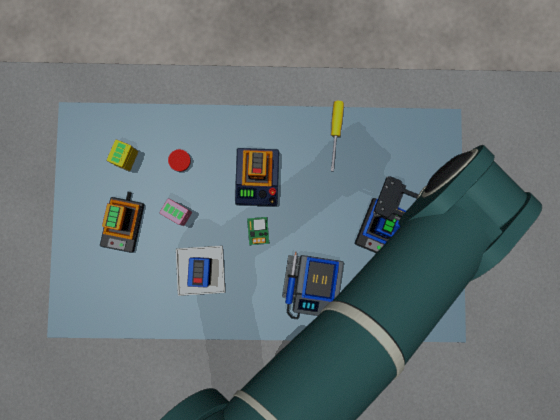

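```bash
cat >> h.py <<'E'
def overlay(src,out,rects,crops,s=5):
    b=cv2.resize(cv2.imread(src),None,fx=s,fy=s,interpolation=cv2.INTER_CUBIC)
    for r in rects: cv2.polylines(b,[((proj(rect(*r))+.5)*s-.5).round().astype(int)],True,(255,0,255),1)
    cv2.imwrite(out,np.hstack([b[y*s:(y+80)*s,x*s:(x+75)*s] for x,y in crops]))
E
python3 - <<'E'
from h import *
overlay("pics/top1.png","pics/ov1.png",[((.4493,.1333),0,.064,.046,.079),((.4357,-.1427),-.088,.092,.074,.048),((.4357,-.1427),-.088,.074,.056,.036)],[(163,232),(280,240)])
print(cast([(319,279)],.036))
E
```

```text
[[ 0.43379161 -0.13973725]]
```

View pics/ov1.png

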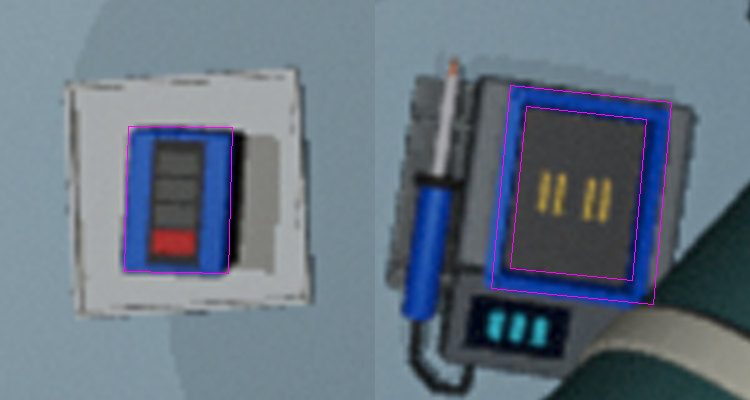

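```bash
python3 - <<'E'
from h import *
pick((.5674,-.2904),-.37,.02); place((.4352,-.142),-.085,.036)
over((.4493,.1333),0); snap(2)
overlay("pics/top2.png","pics/ov2.png",[((.4352,-.142),-.085,.064,.046,.112),((.5672,-.2927),-.36,.092,.074,.032),((.5672,-.2927),-.36,.074,.056,.02)],[(345,185),(280,240)])
E
```

```text
grip 0.0459 30.0
placed True dz -0.0004 [ 1.3 -0.3  0. ]
t 22.5833
```

View pics/ov2.png

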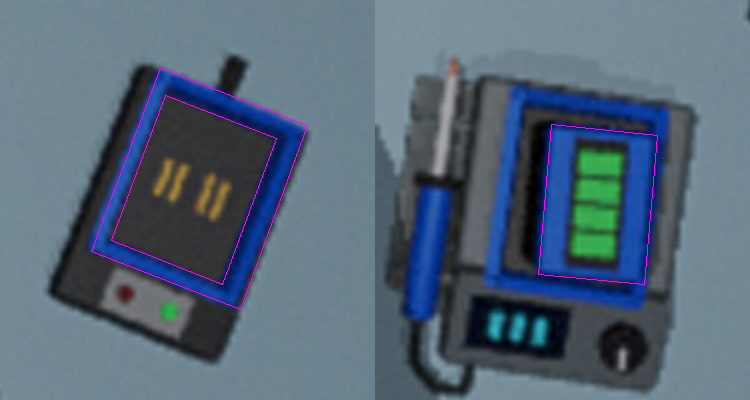

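```bash
python3 - <<'E'
from h import *
pick((.4493,.1333),0,.003); place((.5668,-.2922),-.365,.02)
pick((.6896,.006),-.03,.036); place((.4493,.1333),0,.003)
over((.5679,.3229),-.18); snap(3)
overlay("pics/top3.png","pics/ov3.png",[((.5668,-.2922),-.365,.064,.046,.096),((.6883,.0071),-.012,.082,.068,.048),((.6883,.0071),-.012,.064,.05,.036)],[(345,185),(220,135)])
E
```

```text
grip 0.0459 29.7
placed True dz -0.0002 [ 0.6 -0.7  4.3]
grip 0.0397 30.0
placed True dz -0.0005 [ 1.   0.2 -0.5]
t 42.7417
```

View pics/ov3.png

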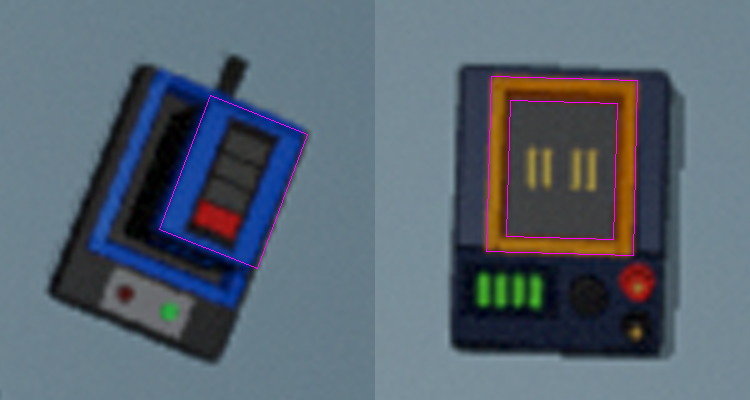

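```bash
python3 - <<'E'
from h import *
pick((.5679,.3229),-.2,.02); place((.6883,.0065),-.015,.036)
over((.4493,.1333),0); snap(4)
overlay("pics/top4.png","pics/ov4.png",[((.6883,.0065),-.015,.054,.04,.112),((.568,.3205),-.19,.082,.068,.032),((.568,.3205),-.19,.064,.05,.02)],[(85,183),(220,135)])
E
```

```text
grip 0.0396 30.0
placed True dz -0.0003 [0.2 0.  4.8]
t 52.6667
```

View pics/ov4.png

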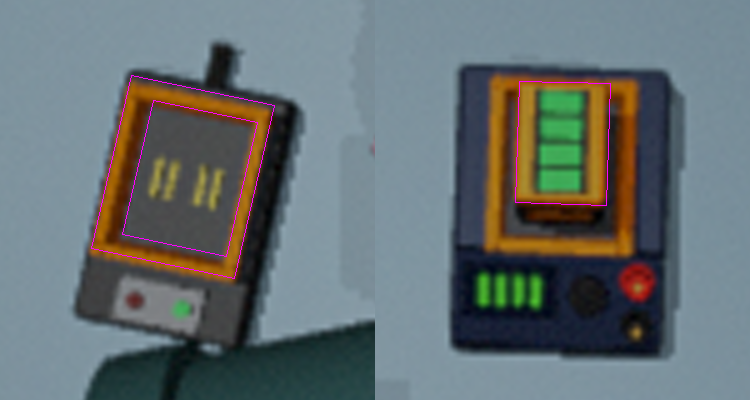

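```bash
python3 - <<'E'
from h import *
pick((.4493,.1333),0,.003); place((.5667,.3207),-.19,.02)
robot.move_ptp([.25,.5,.3],ori(-.3)); snap(5)
E
```

```text
grip 0.0399 30.0
placed True dz -0.0002 [0.3 0.3 5.1]
t 63.0
```

View pics/top5.png

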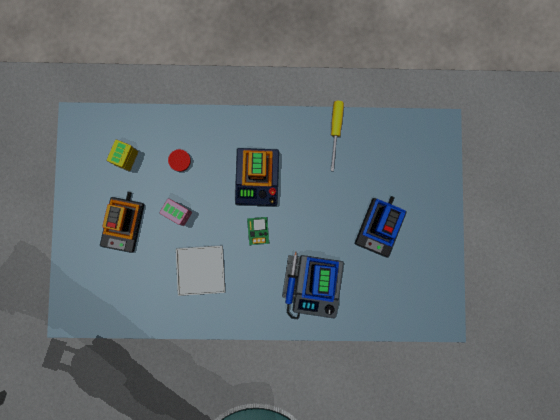

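View pics/scene5.png

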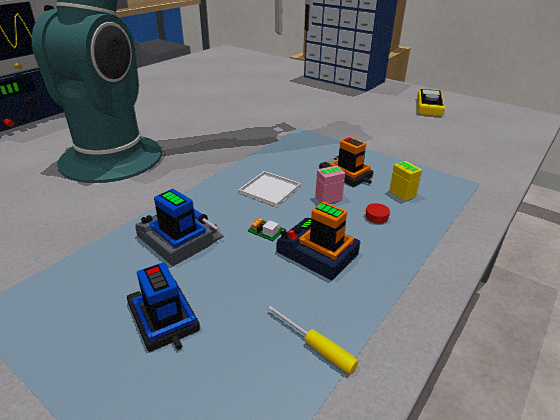

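Both views show the packs swapped and upright. The green gauges are now in the station (323,280) and the supply (257,163), and the red ones are in the chargers (388,222) and (115,217). The board, tin and screwdriver have not moved.

```bash
python3 -c "
from rig import robot
print(robot.sign_off())"
```

```text
the job is handed in; nothing more can be done
None
```

The swap is done and handed in at about 63 s: both appliances hold the charged pack of their colour, both chargers hold the flat ones, all seated upright and let go, and the board, tin and screwdriver look unmoved in the final pictures.

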